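Fresh punching pad from the spring-lift dispenser

TASK

Take only the top green punching pad out of the spring-lift dispenser, so that the next one rises into its place, and set it down flat in the middle of the round tree-slice work block without dropping it. Leave the tree slice and the used white pad where they are.

Things in the scene. Friction and masses are not known exactly. Their poses are not given: they have to be found in the camera images.
- top_pad: Top one of four like green plastic pads (white line round the edge) stacked in the dispenser: 90 mm long (x), 50 wide (y), 18 thick (z, up), about 80 g. Origin: centre of its underside, about 84 mm above the bench at the start (top face about 102). The next pad begins 18 mm below the top face: pinch it across the 50 mm width, no deeper than 14 mm. The middle 57 mm of both long sides is open for fingers from top to bottom.
- slice: Round slice of tree trunk, pale wood with growth rings and dark bark, 180 to 190 mm across and 35 mm high, loose on the bench, about 650 g. Origin at the centre of its underside; its flat top is 35 mm above that. z is up.
- used_pad: A used white pad with black punch marks lying loose on the bench, same size as the green ones (90 x 50 x 18 mm). Origin at the centre of its underside, x along its length, z up. Not needed.
- lift (a joint): Height (m, up) of the sprung platform under the stack: 0 (+-4 mm) with four pads, 0.018 with three, 0.036 with two; it rises by itself within 1 s. Soft spring (44 N/m), sinks if pressed. Dispenser, fixed, turned as the pads: base 124 x 84 x 8 mm and 4 aluminium corner angles, tops 92 mm above the bench, 2 mm play round the stack, 5 mm out from it, 15 mm along its long sides.
Mind the look-alikes: they are no part of the job. Of the things like the slice, leave any that is purple or turquoise; of the rest the smaller one is meant.

How it is judged:
By the outcome, as a careful person would: the job done as asked, in the order asked, and still so for the second after the job is handed in, with the robot touching nothing.
It also fails if it takes over 43 s, if anything falls off the work surface, if the arm or the gripper's body presses on something with over 40 N, if the wrist force passes 120 N, or if a joint passes its speed limit or range.

ROBOT

A 7-joint arm with a two-finger parallel gripper is mounted at the origin on the work surface. World frame = base frame: x ahead of the robot, y to its left, z up, the work surface at z = 0. Lengths are in m, angles in rad, forces in N, time in s.
With the tool pointing down it reaches from about 0.425 to 0.925 m from the base axis. Payload 6.8 kg.
Tool frame: the origin (TCP) lies at the very end of the fingers, on their centre line; the grasp point (between the pads) lies 19 mm behind it (r.grip_point_offset is the distance from the TCP to the grasp point, in m); z points along the fingers, y is the line along which they close (so a half turn about z gives the same grasp; the last joint's range is limited). The gripper opens to 85 mm and grips with 20 to 120 N. Pads are 22 mm wide; open, the fingers measure 114 mm over their backs; the gripper's body (76 mm by 85 mm) begins 54 mm behind the grasp point. The pads swing forward as they close: fully open they stand 13 mm farther back than shut.
Start: joints at [-1.216, 0.477, 0.022, 1.555, -0.011, 1.109, -0.083], TCP at [0.301, 0.604, 0.231] pointing down, gripper open.
Joint ranges: [-2.96, 2.96], [-0.34, 2.1], [-1.41, 1.46], [0.24, 2.44], [-1.37, 4.51], [0.17, 1.92], [-2.96, 2.96]. Speed limits (rad/s): [2.39, 2.39, 3.14, 3.14, 3.14, 3.14, 3.14].

INTERFACE

Orientations are given as a rotation vector (axis times angle).
In Python, from bench import status, eyes, r gives the robot as it stands.
- The arm moves only by the shell command python3 -m crank 'ROWS' [OPENING] [FORCE]. ROWS is JSON, a list of rows, each a list of 6 numbers: the shift along the tool's x, y, z normalised to -1 to 1, where 1 is 0.02 m, then the turn, a rotation vector about the tool's x, y, z normalised to -1 to 1, where 1 is 45 degrees. A call has 1 to 12 rows; each row shifts and turns the commanded pose from where the row before left it, along the tool's axes as they then stand; what a row does not reach is not made up. A row lasts 1/10 s, in which the tool goes at most 50 mm and 8.59 degrees, less where a joint would pass 70% of its speed; a pose out of reach is approached as far as the arm can. A call with a number of a shift or a turn outside -1 to 1 is refused whole. A call with a gripper value outside its range is refused whole. OPENING is the opening, from 0 (shut) to 1 (fully open), set as the call begins (- or left out, the last holds). The fingers move at their own pace and stop on an object; FORCE is the grip in N (left out, the last holds). Time passes only in rows, so rows that do not move let the fingers close. It gives the time, the measured TCP pose, the force, the opening and the grip force at its end, in the units of the state.
- status.get_obs(): the state, without advancing time (a new reading comes with each control period).
- eyes.grab_frame(name): name is "side" or "top" or "wrist"; returns a dict with "image" (384x512x3 uint8, red, green, blue), "depth" (384x512 float32, m along the optical axis (not along the pixel's ray), 0 where there is no reading), "fovy" (degrees; the focal length in pixels is half the picture's height over the tangent of half this angle, whatever the lens; pixels are square), "cx", "cy" (the principal point, pixels), "k1" (the pictures are not rectified: a ray, as slopes to the right and down, at radius r is drawn at 1 + k1 r^2 times it, then the intrinsics apply), "world_to_cam" (4x4, takes a point from world to camera coordinates). Camera axes: x right, y up, looking along -z (the intrinsics and any distortion apply to the point x, -y, -z); pixel columns grow to the right and rows downward; lengths in m; the calibration is good to about 2 mm. A picture is of the moment at which its call begins.
- r.hand_in(): hands the job in; it is judged then, once.
The state is a dict: "clock": time; "joints": joint angles; "qvel": joint speeds; "tau": joint torques, N m; "tcp_pos": TCP position; "orientation": TCP orientation; "contact_force": force on the tool from outside, world axes, zero at the start; "moment": the same for the moment, N m; "grip_width": finger opening in m; "gripper_force": force on a finger pad.
Only numpy, scipy, OpenCV 4.12 (cv2) and the standard library are available. Lean on these libraries where they do the work, as an engineer would, in place of code of your own. Each camera call takes 0.05 s, during which the arm holds its last target. There are 200 camera calls.

## Working session

There is one attempt and no reset: what is moved stays moved. The work goes in short steps, Python scripts to look and compute and a shell command to move; the robot and the scene stay as the last step left them, time stands still between calls to the robot, and variables do not carry over. Pictures are saved under pics/ and viewed, at most 10 in all, crops included, and the job is handed in when it is done.

```bash
mkdir -p pics; ls; cat > h.py <<'E'
import numpy as np, cv2
from bench import status, eyes, r
def K(f):
    h=f["image"].shape[0]; F=h/2/np.tan(np.radians(f["fovy"])/2)
    return np.array([[F,0,f["cx"]],[0,F,f["cy"]],[0,0,1.]]), np.array([f["k1"],0,0,0.])
def rays(f,px):
    k,d=K(f); n=cv2.undistortPoints(np.array(px,float).reshape(-1,1,2),k,d).reshape(-1,2)
    T=np.linalg.inv(f["world_to_cam"]); c=np.c_[n[:,0],-n[:,1],-np.ones(len(n))]
    return T[:3,3], c@T[:3,:3].T
def onz(f,px,z):
    o,d=rays(f,px); return o+d*((z-o[2])/d[:,2])[:,None]
def pts(f,px):
    px=np.array(px,int).reshape(-1,2); o,d=rays(f,px); return o+d*f["depth"][px[:,1],px[:,0]][:,None]
E
python3 - <<'E'
from h import *
fs=[eyes.grab_frame(n) for n in("top","side")]
for n,f in zip(("top","side"),fs):
    cv2.imwrite(f"pics/{n}0.png",f["image"][:,:,::-1]); np.save(f"pics/{n}0.npy",f,allow_pickle=True)
    print(n,f["fovy"],f["cx"],f["cy"],f["k1"],np.linalg.inv(f["world_to_cam"]).round(3))
print(status.get_obs())
E
```

```text
pics
top 53.0968732877692 253.70946764224198 191.13183194647158 -0.10395619882667692 [[-0.026  0.998 -0.05   0.463]
 [-1.    -0.026 -0.007 -0.016]
 [-0.008  0.05   0.999  1.085]
 [ 0.     0.     0.     1.   ]]
side 57.36050312711495 252.09273158571477 193.19858642418797 -0.09881911282089564 [[ 0.994  0.061 -0.086  0.45 ]
 [-0.105  0.607 -0.788 -0.712]
 [ 0.004  0.793  0.61   0.605]
 [ 0.     0.     0.     1.   ]]
{'clock': 0.1, 'joints': array([-1.21606338,  0.47771785,  0.02236215,  1.55630338, -0.01154188,
        1.10932823, -0.08306244]), 'qvel': array([ 1.81629179e-04, -1.14694250e-03,  1.13333202e-03, -3.30226076e-03,
        8.97346085e-05, -7.45696194e-04,  2.49761152e-03]), 'tau': array([ 5.17179622e-03, -5.97762144e+01,  1.61380872e+00, -2.81955332e+01,
        1.28315089e-02,  5.03688992e-03, -9.80590926e-06]), 'tcp_pos': array([0.30115406, 0.60351591, 0.23044382]), 'orientation': array([-7.20445002e-01, -3.05757430e+00,  2.51883562e-03]), 'contact_force': array([0.460537  , 0.73089306, 0.53347995]), 'moment': array([-0.04612927, -0.02620207, -0.06991084]), 'gripper_force': 0.0, 'grip_width': 0.08530888084894758}
```

View pics/top0.png

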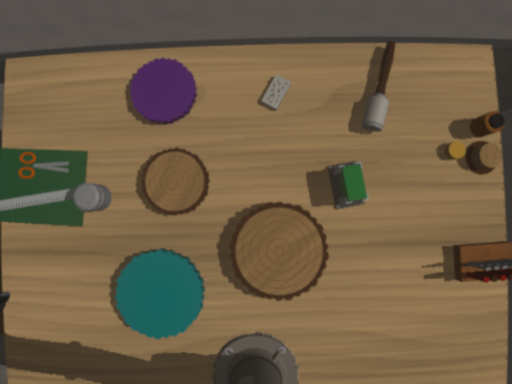

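View pics/side0.png

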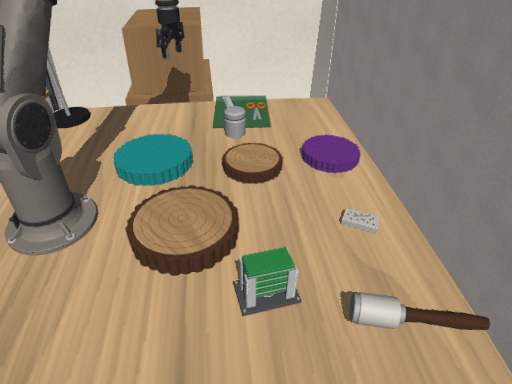

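The top view shows four round things: natural wood at (175,182), larger natural wood at (278,251), purple at (163,91) and turquoise at (160,293). The smaller natural one at (175,182) is the slice meant. The dispenser with the green pads is at (350,184) and the used pad at (276,92). Next I'll measure and check a crop.

```bash
python3 - <<'E'
from h import *
t=np.load("pics/top0.npy",allow_pickle=True).item(); s=np.load("pics/side0.npy",allow_pickle=True).item()
def mask(f,box,fn):
    x0,x1,y0,y1=box; im=f["image"]; hsv=cv2.cvtColor(im,cv2.COLOR_RGB2HSV); m=np.zeros(im.shape[:2],np.uint8)
    m[y0:y1,x0:x1]=fn(hsv[y0:y1,x0:x1])*255; return m
def big(m): return max(cv2.findContours(m,cv2.RETR_EXTERNAL,cv2.CHAIN_APPROX_NONE)[0],key=cv2.contourArea)
g=lambda h:((h[...,0]>50)&(h[...,0]<80)&(h[...,1]>120)&(h[...,2]>90))
c=big(mask(t,(325,375,155,215),g)).reshape(-1,2)
w=onz(t,c,.102)[:,:2]; R=cv2.minAreaRect((w*1000).astype(np.float32)); print("top green",R, cv2.boundingRect(c))
d=t["depth"]; mm=mask(t,(325,375,155,215),g); ys,xs=np.nonzero(mm); P=pts(t,np.c_[xs,ys]); print("green z",np.percentile(P[:,2],[5,50,95]),P.mean(0))
# depth-based: all points in ROI with z>.095
def cloud(f,box):
    x0,x1,y0,y1=box; X,Y=np.meshgrid(range(x0,x1),range(y0,y1)); px=np.c_[X.ravel(),Y.ravel()]; return px,pts(f,px)
for n,f,b in(("top",t,(320,380,150,220)),("side",s,(225,310,235,315))):
    px,P=cloud(f,b); k=(P[:,2]>.096)&(P[:,2]<.115); print(n,k.sum(),cv2.minAreaRect((P[k,:2]*1000).astype(np.float32)))
c=big(mask(s,(235,305,240,278),g)).reshape(-1,2); print("side green",cv2.minAreaRect((onz(s,c,.102)[:,:2]*1000).astype(np.float32)))
for n,f,b in(("slice top",t,(130,220,140,225)),("slice side",s,(212,292,135,190)),("big top",t,(220,340,190,310))):
    px,P=cloud(f,b); k=(P[:,2]>.027)&(P[:,2]<.08); m=np.zeros((384,512),np.uint8); m[px[k,1],px[k,0]]=255
    c=big(m).reshape(-1,2); zz=np.median(P[k,2]); print(n,zz,cv2.minEnclosingCircle((onz(f,c,zz)[:,:2]*1000).astype(np.float32)),cv2.minAreaRect((P[k,:2]*1000).astype(np.float32)))
a=cv2.resize(t["image"][140:226,130:220],(390,373),interpolation=cv2.INTER_CUBIC); b=cv2.resize(t["image"][150:220,320:380],(320,373),interpolation=cv2.INTER_CUBIC)
cv2.imwrite("pics/crop0.png",np.hstack([a,b])[:,:,::-1])
E
```

```text
top green ((529.8399658203125, -267.9790954589844), (85.44309997558594, 44.09803009033203), 9.23007869720459) (343, 165, 23, 35)
green z [0.09872398 0.10148294 0.10483932] [ 0.52923596 -0.26656473  0.10522144]
top 661 ((528.9679565429688, -268.50970458984375), (90.69535827636719, 49.01964569091797), 9.288850784301758)
side 968 ((528.8566284179688, -270.222412109375), (88.39088439941406, 50.40114212036133), 9.663256645202637)
side green ((528.7755737304688, -273.8883972167969), (87.80863952636719, 51.51559066772461), 9.0674467086792)
slice top 0.03541975596128366 ((549.8995971679688, 210.59326171875), 94.50232696533203) ((549.2490234375, 211.87832641601562), (184.5626983642578, 186.04034423828125), 45.138099670410156)
slice side 0.03353622113408017 ((550.346435546875, 203.5020294189453), 97.77615356445312) ((541.740966796875, 161.50439453125), (288.430908203125, 185.02310180664062), 79.8779525756836)
big top 0.050330996257342386 ((353.2240295410156, -71.60626220703125), 135.14540100097656) ((352.607666015625, -71.05818176269531), (266.7674255371094, 264.152587890625), 89.2003402709961)
```

View pics/crop0.png

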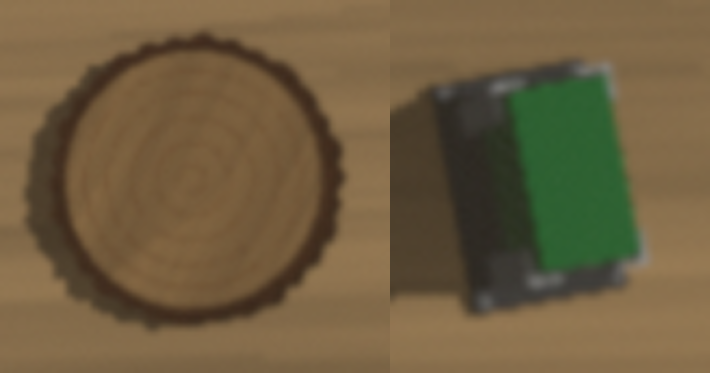

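The crop confirms the smaller natural slice: 185 mm across, top at 35 mm, centre (0.550, 0.211). The other natural one is 266 mm across and 50 mm high. The top pad is at about (0.529, -0.269), its length turned 9.2° from x, top at 102 mm. I'll check the path for tall things and work out the approach.

```bash
cat >> h.py <<'E'
from scipy.spatial.transform import Rotation as Ro
def goal(p,yaw_y_deg):
    """rows-units left (tool axes) to TCP p, and tool z turn to bring tool y to the given world angle"""
    o=status.get_obs(); M=Ro.from_rotvec(o["orientation"]).as_matrix(); a=np.degrees(np.arctan2(M[1,1],M[0,1]))
    d=-((yaw_y_deg-a+180)%360-180)
    print("tcp",o["tcp_pos"].round(4),"toolz",M[:,2].round(4),"ydir",round(a,2),"turn deg",round(d,2),"units shift now",(M.T@(np.array(p)-o["tcp_pos"])/.02).round(3))
    return o
E
python3 - <<'E'
from h import *
t=np.load("pics/top0.npy",allow_pickle=True).item()
X,Y=np.meshgrid(range(512),range(384)); px=np.c_[X.ravel(),Y.ravel()]; P=pts(t,px); ok=t["depth"].ravel()>0
for z0 in(.11,.16,.22):
    m=((P[:,2]>z0)&ok&(P[:,0]>.15)).reshape(384,512).astype(np.uint8)
    n,l,st,ce=cv2.connectedComponentsWithStats(m)
    for i in range(1,n):
        if st[i,4]>12: q=P[(l==i).ravel()]; print(z0,st[i],q.min(0).round(2),q.max(0).round(2))
goal([.529,-.2695,.25],-80.8)
c,s=np.cos(np.radians(9.2)),np.sin(np.radians(9.2)); R=np.array([[c,s,0],[s,-c,0],[0,0,-1]])
for a,b in(([.301,.604,.231],[.55,.211,.27]),([.55,.211,.27],[.529,-.2695,.25])): print((R.T@(np.array(b)-a)/.02).round(2))
E
```

```text
0.11 [480 263  32   7 118] [ 0.3  -0.68  0.11] [ 0.31 -0.59  0.14]
0.11 [480 273  32  10 193] [ 0.26 -0.67  0.11] [ 0.28 -0.59  0.13]
0.11 [  0 292  10  20 138] [0.26 0.53 0.25] [0.29 0.56 0.31]
0.16 [  0 292  10  20 138] [0.26 0.53 0.25] [0.29 0.56 0.31]
0.22 [  0 292  10  20 138] [0.26 0.53 0.25] [0.29 0.56 0.31]
tcp [0.3012 0.6035 0.2304] toolz [-6.0e-04 -1.5e-03 -1.0e+00] ydir 63.48 turn deg 144.28 units shift now [-29.682 -33.974  -0.92 ]
[ 9.15 21.39 -1.95]
[-4.88 23.55  1.  ]
```

```bash
python3 -m crank '[[0,0,-0.1,0,0,0.1886],[0,0,-0.1,0,0,0.1886],[0,0,-0.1,0,0,0.1886],[0,0,-0.1,0,0,0.1886],[0,0,-0.1,0,0,0.1886],[0,0,-0.1,0,0,0.1886],[0,0,-0.1,0,0,0.1886],[0,0,-0.1,0,0,0.1886],[0,0,-0.1,0,0,0.1886],[0,0,-0.1,0,0,0.1886],[0,0,-0.1,0,0,0.1886],[0,0,-0.1,0,0,0.1886]]' 1
python3 -m crank '[[0,0,-0.1,0,0,0.1886],[0,0,-0.1,0,0,0.1886],[0,0,-0.1,0,0,0.1886],[0,0,-0.1,0,0,0.1886],[0,0,-0.1,0,0,0.1886],[0,0,0,0,0,0]]'
python3 -c "
from h import *
print(goal([.55,.211,.27],-80.8)['joints'])"
```

```text
clock: 1.3
tcp_pos: [0.3011, 0.6037, 0.2549]
orientation: [2.832, 1.359, -0.001]
contact_force: [0.3, 0.6, -0.0]
grip_width: 0.0855
gripper_force: 0.0
clock: 1.9
tcp_pos: [0.301, 0.604, 0.265]
orientation: [3.131, 0.25, 0.0]
contact_force: [0.1, -0.4, -0.3]
grip_width: 0.0853
gripper_force: 0.0
tcp [0.301 0.604 0.265] toolz [ 1.e-04 -6.e-04 -1.e+00] ydir -80.85 turn deg -0.05 units shift now [ 9.166 21.381 -0.236]
[-1.60146442  0.50114592  0.58918423  1.54652767 -0.29203737  1.18359122
 -2.36925574]
```

```bash
python3 -m crank '[[0.4,0.95,0,0,0,0],[0.4,0.95,0,0,0,0],[0.4,0.95,0,0,0,0],[0.4,0.95,0,0,0,0],[0.4,0.95,0,0,0,0],[0.4,0.95,0,0,0,0],[0.4,0.95,0,0,0,0],[0.4,0.95,0,0,0,0],[0.4,0.95,0,0,0,0],[0.4,0.95,0,0,0,0],[0.4,0.95,0,0,0,0],[0.4,0.95,0,0,0,0]]'
python3 -m crank '[[0.4,0.95,0,0,0,0],[0.4,0.95,0,0,0,0],[0.4,0.95,0,0,0,0],[0.4,0.95,0,0,0,0],[0.4,0.95,0,0,0,0],[0.4,0.95,0,0,0,0],[0.4,0.95,0,0,0,0],[0.4,0.95,0,0,0,0],[0.4,0.95,0,0,0,0],[0.4,0.95,0,0,0,0],[0,0.9,0,0,0,0],[0,0.9,0,0,0,0]]'
python3 -c "
from h import *
print(goal([.529,-.2695,.25],-80.8)['joints'])"
```

```text
clock: 3.1
tcp_pos: [0.4334, 0.3928, 0.2653]
orientation: [-3.131, -0.252, -0.0]
contact_force: [-0.0, 0.2, -0.4]
grip_width: 0.0854
gripper_force: 0.0
clock: 4.3
tcp_pos: [0.5477, 0.1823, 0.2652]
orientation: [3.131, 0.252, -0.001]
contact_force: [-0.3, -0.1, -0.9]
grip_width: 0.0856
gripper_force: 0.0
tcp [0.5477 0.1823 0.2652] toolz [-3.e-04 -2.e-04 -1.e+00] ydir -80.81 turn deg -0.01 units shift now [-4.529 22.153  0.763]
[-0.99663164  0.3401898   0.7278294   1.79212087 -0.25100963  1.10442836
 -1.59355362]
```

```bash
python3 -m crank '[[-0.2,0.95,0,0,0,0],[-0.2,0.95,0,0,0,0],[-0.2,0.95,0,0,0,0],[-0.2,0.95,0,0,0,0],[-0.2,0.95,0,0,0,0],[-0.2,0.95,0,0,0,0],[-0.2,0.95,0,0,0,0],[-0.2,0.95,0,0,0,0],[-0.2,0.95,0,0,0,0],[-0.2,0.95,0,0,0,0],[-0.2,0.95,0,0,0,0],[-0.2,0.95,0,0,0,0]]'
python3 -m crank '[[-0.2,0.95,0,0,0,0],[-0.2,0.95,0,0,0,0],[-0.2,0.95,0,0,0,0],[-0.2,0.95,0.2,0,0,0],[-0.2,0.95,0.2,0,0,0],[-0.2,0.95,0.2,0,0,0],[-0.2,0.95,0.2,0,0,0],[-0.2,0.95,0.2,0,0,0],[-0.2,0.95,0.2,0,0,0],[-0.2,0.95,0.2,0,0,0],[-0.1,0.3,0.2,0,0,0],[0,0,0,0,0,0]]'
python3 - <<'E'
from h import *
print(goal([.529,-.2695,.25],-80.8)['joints'])
f=eyes.grab_frame("wrist"); np.save("pics/w1.npy",f,allow_pickle=True)
cv2.imwrite("pics/w1.png",f["image"][:,:,::-1]); print(np.linalg.inv(f["world_to_cam"]).round(3))
E
```

```text
clock: 5.5
tcp_pos: [0.5362, -0.0501, 0.2654]
orientation: [-3.131, -0.252, -0.0]
contact_force: [0.4, -0.4, -0.8]
grip_width: 0.0854
gripper_force: 0.0
clock: 6.7
tcp_pos: [0.5255, -0.2499, 0.2329]
orientation: [-3.131, -0.249, 0.001]
contact_force: [0.3, -0.8, 0.3]
grip_width: 0.0852
gripper_force: 0.0
tcp [ 0.5255 -0.2499  0.2329] toolz [-9.e-04  2.e-04 -1.e+00] ydir -80.92 turn deg -0.12 units shift now [ 0.016  0.996 -0.858]
[-0.278063    0.41080425  0.81256215  1.82113636 -0.33932629  1.05595126
 -0.74882949]
[[ 0.158  0.939  0.304  0.603]
 [-0.987  0.15   0.049 -0.238]
 [-0.    -0.308  0.951  0.376]
 [ 0.     0.     0.     1.   ]]
```

View pics/w1.png

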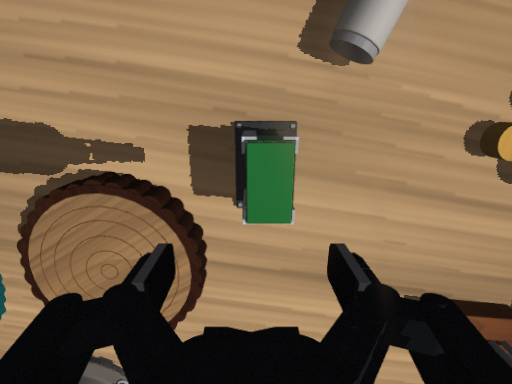

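The wrist view shows the green pad centred near (270,182) and the fingertips at about (155,255) and (345,255). I'll refine the pad pose from this closer view.

```bash
cat >> h.py <<'E'
def green(f,z,vmin=60):
    h=cv2.cvtColor(f["image"],cv2.COLOR_RGB2HSV); m=cv2.inRange(h,(50,110,vmin),(80,255,255))
    c=max(cv2.findContours(m,cv2.RETR_EXTERNAL,cv2.CHAIN_APPROX_NONE)[0],key=cv2.contourArea)
    q=pts(f,np.argwhere(cv2.erode(m,np.ones((5,5))))[:,::-1]); 
    R=cv2.minAreaRect((onz(f,c.reshape(-1,2)+.0,z)[:,:2]*1000).astype(np.float32)); print("green",np.round(R[0],1),np.round(R[1],1),round(R[2],2),"depth z",np.percentile(q[:,2],[10,50,90]).round(4)); return c
E
python3 - <<'E'
from h import *
f=np.load("pics/w1.npy",allow_pickle=True).item()
c=green(f,.102); print(cv2.boxPoints(cv2.minAreaRect(c)))
goal([.529,-.2695,.121],-80.8)
# long-side edge lines of the bright top: scan rows for left/right extent
for y in range(150,222,10):
    row=f["image"][y,232:308].astype(int); print(y,["%d,%d,%d"%tuple(row[i]) for i in list(range(8,18))+list(range(58,70))]) if y in(160,200) else None
E
```

```text
green [ 529.6 -269.6] [88.7 48.7] 8.96 depth z [0.1022 0.103  0.1039]
[[247. 142.]
 [294. 142.]
 [294. 222.]
 [247. 222.]]
tcp [ 0.5262 -0.2488  0.233 ] toolz [-6.e-04  6.e-04 -1.e+00] ydir -80.83 turn deg -0.03 units shift now [-0.023  1.049  5.601]
160 ['21,22,24', '22,22,24', '22,23,23', '21,22,24', '21,22,23', '29,29,29', '23,48,29', '32,94,46', '38,110,54', '36,107,51', '54,111,58', '54,109,58', '54,109,57', '57,127,65', '64,87,61', '114,98,73', '153,125,91', '161,131,94', '161,131,94', '162,132,94', '161,131,94', '162,133,95']
200 ['34,36,37', '33,36,38', '35,36,38', '48,50,51', '55,55,57', '52,53,54', '33,48,37', '33,89,46', '35,105,51', '36,107,52', '43,109,55', '49,126,62', '59,89,64', '144,119,89', '185,150,110', '190,155,113', '190,155,112', '192,156,114', '192,156,114', '191,155,112', '190,154,112', '191,157,114']
```

```bash
python3 -m crank '[[0,0.5,0.5,0,0,0],[0,0.5,0.5,0,0,0],[0,0.05,0.9,0,0,0],[0,0,0.9,0,0,0],[0,0,0.9,0,0,0],[0,0,0.5,0,0,0],[0,0,0.3,0,0,0],[0,0,0,0,0,0],[0,0,0,0,0,0]]' 0.72 30
python3 - <<'E'
from h import *
goal([.5295,-.2696,.088],-80.9)
f=eyes.grab_frame("wrist"); np.save("pics/w2.npy",f,allow_pickle=True); green(f,.102)
cv2.imwrite("pics/w2.png",f["image"][:,:,::-1])
X,Y=np.meshgrid(range(512),range(384)); px=np.c_[X.ravel(),Y.ravel()]; P=pts(f,px); I=f["image"].reshape(-1,3).max(1)
o=status.get_obs(); M=Ro.from_rotvec(o["orientation"]).as_matrix(); Q=(P-o["tcp_pos"])@M*1000
k=(f["depth"].ravel()>0)&(np.abs(Q[:,0])<14)&(np.abs(Q[:,1])>27)&(np.abs(Q[:,1])<60)&(Q[:,2]>-40)&(Q[:,2]<12)&(I<60)
for s in(-1,1):
    q=Q[k&(s*Q[:,1]>0)]; print(s,len(q),"tip z(tool) pct",np.percentile(q[:,2],[50,90,97,99.5]).round(1),"y",np.percentile(q[:,1],[1,50,99]).round(1))
E
```

```text
clock: 7.65
tcp_pos: [0.5304, -0.27, 0.1438]
orientation: [3.131, 0.252, 0.001]
contact_force: [0.6, -0.5, 0.5]
grip_width: 0.0613
gripper_force: 0.0
tcp [ 0.5304 -0.27    0.1438] toolz [ 7.e-04 -4.e-04 -1.e+00] ydir -80.8 turn deg 0.1 units shift now [-0.041 -0.027  2.787]
green [ 529.1 -269.5] [89.5 49.7] 9.15 depth z [0.1022 0.103  0.1037]
-1 1187 tip z(tool) pct [-27.7 -14.3  -9.7  -7. ] y [-44.  -31.3 -30.3]
1 1198 tip z(tool) pct [-27.3 -14.2 -10.6  -8.4] y [30.4 31.  43.8]
```

View pics/w2.png

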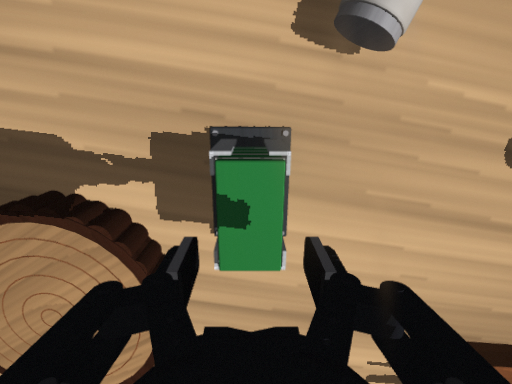

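The pad (about 250,213) sits centred between the fingertips, which are about 7 mm behind the TCP at 61 mm opening. With the TCP at about 86.5 mm the tips reach roughly 11 mm below the pad's top. Now I descend and grip.

```bash
python3 -m crank '[[-0.04,-0.03,0.6,0,0,0],[0,0,0.6,0,0,0],[0,0,0.6,0,0,0],[0,0,0.4,0,0,0],[0,0,0.3,0,0,0],[0,0,0.2,0,0,0],[0,0,0.16,0,0,0],[0,0,0,0,0,0],[0,0,0,0,0,0]]'
python3 -c "
from h import *
goal([.5295,-.2696,.0865],-80.9)"
python3 -m crank '[[0,0,0,0,0,0],[0,0,0,0,0,0],[0,0,0,0,0,0],[0,0,0,0,0,0],[0,0,0,0,0,0],[0,0,0,0,0,0]]' 0.4 30
python3 -c "
from h import *
goal([.5295,-.2696,.0865],-80.9)
f=eyes.grab_frame('side'); cv2.imwrite('pics/s2.png',cv2.resize(f['image'][190:330,180:360],(720,560))[:,:,::-1])"
```

```text
clock: 8.6
tcp_pos: [0.5293, -0.2693, 0.0863]
orientation: [3.131, 0.252, 0.001]
contact_force: [0.7, -0.2, -0.7]
grip_width: 0.0615
gripper_force: 0.0
tcp [ 0.5293 -0.2693  0.0863] toolz [ 4.e-04 -2.e-04 -1.e+00] ydir -80.8 turn deg 0.1 units shift now [ 0.007  0.015 -0.01 ]
clock: 9.2
tcp_pos: [0.5293, -0.2692, 0.0861]
orientation: [3.131, 0.252, 0.0]
contact_force: [0.3, -0.8, 1.0]
grip_width: 0.0493
gripper_force: 38.0
tcp [ 0.5293 -0.2692  0.0861] toolz [ 2.e-04 -1.e-04 -1.e+00] ydir -80.8 turn deg 0.1 units shift now [ 0.009  0.02  -0.018]
```

View pics/s2.png

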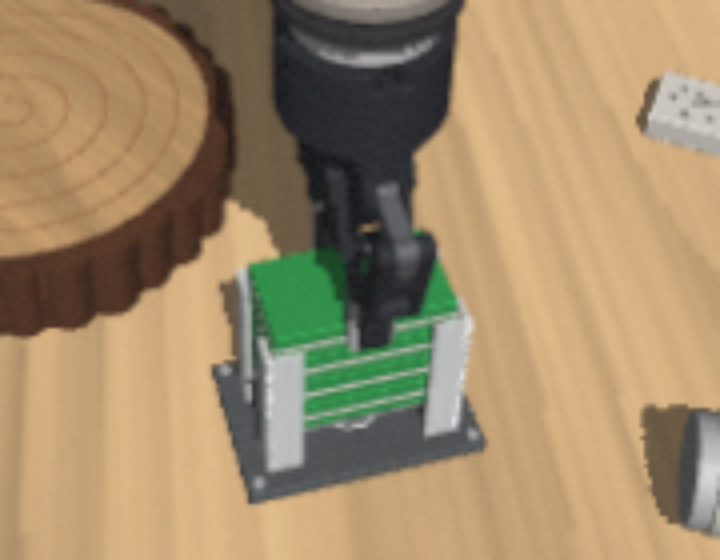

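The fingertips (375,330 in the crop) hold only the top pad. Now I lift, slowly at first.

```bash
python3 -m crank '[[0,0,-0.1,0,0,0],[0,0,-0.2,0,0,0],[0,0,-0.3,0,0,0],[0,0,-0.4,0,0,0],[0,0,-0.6,0,0,0],[0,0,-0.8,0,0,0],[0,0,-0.9,0,0,0],[0,0,-0.9,0,0,0],[0,0,-0.6,0,0,0],[0,0,-0.2,0,0,0],[0,0,0,0,0,0],[0,0,0,0,0,0]]'
python3 - <<'E'
from h import *
goal([.55,.211,.18],-80.8)
f=eyes.grab_frame('side'); w=eyes.grab_frame('wrist')
cv2.imwrite('pics/s3.png',np.hstack([cv2.resize(f['image'][140:320,180:360],(400,400)),cv2.resize(w['image'],(400,300)) if 0 else cv2.copyMakeBorder(cv2.resize(w['image'],(400,300)),0,100,0,0,cv2.BORDER_CONSTANT)])[:,:,::-1])
E
```

```text
clock: 10.45
tcp_pos: [0.5288, -0.2688, 0.1856]
orientation: [-3.131, -0.252, 0.001]
contact_force: [0.6, 0.3, -0.7]
grip_width: 0.0494
gripper_force: 37.9
tcp [ 0.5288 -0.2688  0.1856] toolz [-8.e-04  5.e-04 -1.e+00] ydir -80.79 turn deg 0.01 units shift now [  4.887 -23.512   0.29 ]
```

View pics/s3.png

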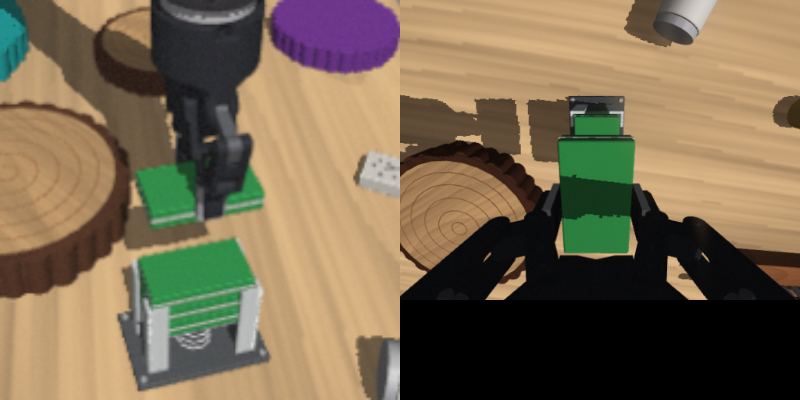

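One pad is held level (left panel, ~200,195), and the next has risen to the top of the dispenser (195,270). Now I carry it to the slice.

```bash
python3 -m crank '[[0.1,-0.4,0,0,0,0],[0.2,-0.7,0,0,0,0],[0.2,-0.95,0,0,0,0],[0.2,-0.95,0,0,0,0],[0.2,-0.95,0,0,0,0],[0.2,-0.95,0,0,0,0],[0.2,-0.95,0,0,0,0],[0.2,-0.95,0,0,0,0],[0.2,-0.95,0,0,0,0],[0.2,-0.95,0,0,0,0],[0.2,-0.95,0,0,0,0],[0.2,-0.95,0,0,0,0]]'
python3 -m crank '[[0.2,-0.95,0,0,0,0],[0.2,-0.95,0,0,0,0],[0.2,-0.95,0,0,0,0],[0.2,-0.95,0,0,0,0],[0.2,-0.95,0,0,0,0],[0.2,-0.95,0,0,0,0],[0.2,-0.95,0,0,0,0],[0.2,-0.95,0,0,0,0],[0.2,-0.95,0,0,0,0],[0.2,-0.95,0,0,0,0],[0.2,-0.8,0,0,0,0],[0.2,-0.7,0,0,0,0]]'
python3 -m crank '[[0.2,-0.5,0,0,0,0],[0,-0.2,0,0,0,0],[0,0,0,0,0,0],[0,0,0,0,0,0]]'
python3 - <<'E'
from h import *
goal([.55,.211,.12],-80.8)
t=eyes.grab_frame("top"); w=eyes.grab_frame("wrist"); np.save("pics/w4.npy",w,allow_pickle=True)
cv2.imwrite('pics/w4.png',w["image"][:,:,::-1])
E
```

```text
clock: 11.75
tcp_pos: [0.5403, -0.0502, 0.1859]
orientation: [-3.131, -0.254, 0.001]
contact_force: [0.5, 0.6, -0.1]
grip_width: 0.0494
gripper_force: 37.9
clock: 12.95
tcp_pos: [0.5523, 0.1743, 0.1859]
orientation: [-3.131, -0.254, 0.001]
contact_force: [0.2, -0.3, -1.2]
grip_width: 0.0492
gripper_force: 37.9
clock: 13.35
tcp_pos: [0.5546, 0.1858, 0.1861]
orientation: [3.131, 0.25, -0.0]
contact_force: [-0.6, -0.4, -0.8]
grip_width: 0.0493
gripper_force: 37.9
tcp [0.5546 0.1858 0.1861] toolz [-1.e-04 -4.e-04 -1.e+00] ydir -80.86 turn deg -0.06 units shift now [-0.024 -1.283  3.306]
```

View pics/w4.png

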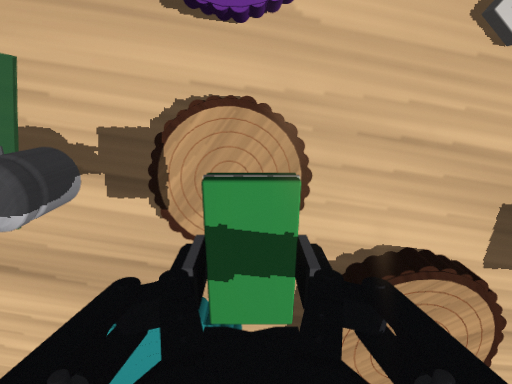

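The slice centre is near (230,168), partly behind the held pad. I'll fit the circle from its visible rim, and measure the pad in the hand.

```bash
python3 - <<'E'
from h import *
f=np.load("pics/w4.npy",allow_pickle=True).item()
X,Y=np.meshgrid(range(140,325),range(85,230)); px=np.c_[X.ravel(),Y.ravel()]; P=pts(f,px)
k=(P[:,2]>.028)&(P[:,2]<.045); m=np.zeros((384,512),np.uint8); m[px[k,1],px[k,0]]=255
c=max(cv2.findContours(m,cv2.RETR_EXTERNAL,cv2.CHAIN_APPROX_NONE)[0],key=cv2.contourArea).reshape(-1,2)
h=cv2.convexHull(c).reshape(-1,2); h=h[(h[:,1]<175)]; w=onz(f,h,.035)[:,:2]
A=np.c_[2*w,np.ones(len(w))]; s=np.linalg.lstsq(A,(w**2).sum(1),rcond=None)[0]; print("slice",s[:2],"R",np.sqrt(s[2]+s[:2]@s[:2]),"z",np.median(P[k,2]))
o=status.get_obs(); z=o["tcp_pos"][2]+.0165
g=green(f,z); q=pts(f,[[250,200],[215,200],[290,200],[250,190],[215,300],[285,300],[250,305]]); print(q.round(4))
E
```

```text
slice [0.55037765 0.20994516] R 0.09277337761561541 z 0.03617376082275772
green [583.7 190. ] [31.1 49. ] 9.12 depth z [0.0073 0.2022 0.203 ]
[[0.5882 0.1914 0.2029]
 [0.5853 0.2088 0.2026]
 [0.5915 0.1716 0.2033]
 [0.5932 0.1922 0.2022]
 [0.5247 0.2017 0.2029]
 [0.5301 0.1615 0.2016]
 [0.5245 0.1812 0.2029]]
```

```bash
python3 -m crank '[[-0.02,-0.3,0.3,0,0,0],[0,-0.5,0.7,0,0,0],[0,-0.35,0.9,0,0,0],[0,-0.1,0.9,0,0,0],[0,0,0.9,0,0,0],[0,0,0.9,0,0,0],[0,0,0.9,0,0,0],[0,0,0.7,0,0,0],[0,0,0.4,0,0,0],[0,0,0.2,0,0,0],[0,0,0.1,0,0,0],[0,0,0,0,0,0]]'
python3 -m crank '[[0,0,0,0,0,0],[0,0,0,0,0,0]]'
python3 -c "
from h import *
goal([.5503,.2105,.0365],-80.8)"
```

```text
clock: 14.65
tcp_pos: [0.5505, 0.2115, 0.0484]
orientation: [-3.131, -0.252, -0.001]
contact_force: [-0.1, 0.0, -0.5]
grip_width: 0.0488
gripper_force: 37.9
clock: 14.85
tcp_pos: [0.5505, 0.2115, 0.0487]
orientation: [-3.131, -0.252, -0.001]
contact_force: [0.3, 0.4, -1.5]
grip_width: 0.0494
gripper_force: 37.9
tcp [0.5505 0.2115 0.0487] toolz [ 9.e-04  6.e-04 -1.e+00] ydir -80.8 turn deg 0.0 units shift now [-0.02   0.049  0.608]
```

Now down to 1–2 mm above contact, then in 0.5 mm steps.

```bash
python3 -m crank '[[0,0.04,0.25,0,0,0],[0,0,0.2,0,0,0],[0,0,0.08,0,0,0],[0,0,0,0,0,0],[0,0,0,0,0,0]]'
python3 -m crank '[[0,0,0.03,0,0,0],[0,0,0,0,0,0],[0,0,0,0,0,0]]'
python3 -m crank '[[0,0,0.03,0,0,0],[0,0,0,0,0,0],[0,0,0,0,0,0]]'
```

```text
clock: 15.35
tcp_pos: [0.55, 0.2105, 0.0376]
orientation: [-3.131, -0.252, 0.001]
contact_force: [-1.6, -0.6, 5.0]
grip_width: 0.0492
gripper_force: 38.5
clock: 15.65
tcp_pos: [0.55, 0.2105, 0.0376]
orientation: [-3.131, -0.252, 0.001]
contact_force: [-4.7, -0.8, 12.2]
grip_width: 0.0489
gripper_force: 39.2
clock: 15.95
tcp_pos: [0.55, 0.2105, 0.0375]
orientation: [-3.13, -0.252, 0.002]
contact_force: [-6.6, -1.5, 18.1]
grip_width: 0.049
gripper_force: 39.9
```

It is in firm contact. I ease off the pressure, release and retreat.

```bash
python3 -m crank '[[0,0,-0.05,0,0,0],[0,0,0,0,0,0]]'
python3 -m crank '[[0,0,0,0,0,0],[0,0,0,0,0,0],[0,0,0,0,0,0],[0,0,0,0,0,0]]' 0.8
python3 -m crank '[[0,0,-0.1,0,0,0],[0,0,-0.3,0,0,0],[0,0,-0.5,0,0,0],[0,0,-0.9,0,0,0],[0,0,-0.9,0,0,0],[0,0,-0.9,0,0,0],[0,0,-0.9,0,0,0],[0,0,-0.9,0,0,0],[0,0,-0.9,0,0,0],[-0.9,0,-0.5,0,0,0],[-0.9,0,0,0,0,0],[0,0,0,0,0,0]]'
python3 - <<'E'
from h import *
w=eyes.grab_frame("wrist"); s=eyes.grab_frame("side"); green(w,.053)
h=cv2.cvtColor(w["image"],cv2.COLOR_RGB2HSV)
cv2.imwrite('pics/end.png',np.hstack([cv2.resize(w["image"],(400,300)),cv2.resize(s["image"],(400,300))])[:,:,::-1])
print(goal([.55,.21,.2],-80.8)["clock"])
E
```

```text
clock: 16.15
tcp_pos: [0.5505, 0.2106, 0.0376]
orientation: [-3.131, -0.252, -0.001]
contact_force: [-1.7, -0.6, 6.8]
grip_width: 0.0491
gripper_force: 38.8
clock: 16.55
tcp_pos: [0.5503, 0.2105, 0.0371]
orientation: [3.131, 0.252, -0.0]
contact_force: [0.8, 0.1, 0.7]
grip_width: 0.0682
gripper_force: 0.0
clock: 17.75
tcp_pos: [0.5131, 0.2045, 0.1741]
orientation: [-3.13, -0.252, 0.002]
contact_force: [-0.3, 0.1, -0.2]
grip_width: 0.0684
gripper_force: 0.0
green [550.  210.5] [89.2 49.5] 9.03 depth z [0.0064 0.0535 0.0547]
tcp [0.515  0.2051 0.174 ] toolz [ 9.0e-04  1.1e-03 -1.0e+00] ydir -80.78 turn deg 0.02 units shift now [ 1.766  0.039 -1.298]
17.85
```

View pics/end.png

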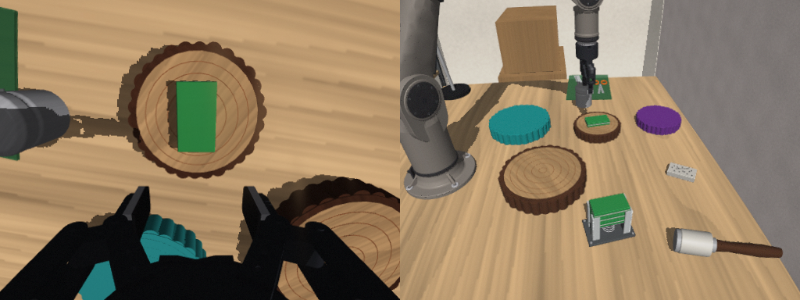

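The pad lies flat at (0.550, 0.2105), centred on the slice (left panel, ~196,116). The next pad is up in the dispenser (right panel, ~610,203), and the slice, used pad and look-alikes have not moved.

```bash
python3 -c "
from bench import r
print(r.hand_in())"
```

```text
the job is handed in; nothing more can be done
None
```

I took only the top green pad from the dispenser and set it down flat, within about 1 mm of the middle of the smaller natural tree slice; the next pad rose into place, the slice and white pad were left where they were, and I handed the job in at about 18 s.

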